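Bring the brake-lever stock tally up to the count

ROBOT

A 7-joint arm with a two-finger parallel gripper is mounted at the origin on the work surface. World frame = base frame: x ahead of the robot, y to its left, z up, the work surface at z = 0. Lengths are in m, angles in rad, forces in N, time in s.
With the tool pointing down it reaches from about 0.425 to 0.925 m from the base axis. Payload 6.8 kg.
Tool frame: the origin (TCP) lies on the mounting face of the last link; the fingertips stand 173 mm ahead of it and the grasp point (between the pads) lies 155 mm ahead of it; z points along the fingers, y is the line along which they close (so a half turn about z gives the same grasp; the last joint's range is limited). The gripper opens to 85 mm and grips with 20 to 120 N. Pads are 22 mm wide; open, the fingers measure 114 mm over their backs; the gripper's body (76 mm by 85 mm) begins 54 mm behind the grasp point. The pads swing forward as they close: fully open they stand 13 mm farther back than shut.
Start: joints at [1.157, 0.477, 0.022, 1.555, -0.011, 1.109, -0.083], TCP at [0.203, -0.644, 0.405] pointing down, gripper open.
Joint ranges: [-2.96, 2.96], [-0.34, 2.1], [-1.41, 1.46], [0.24, 2.44], [-1.37, 4.51], [0.17, 1.92], [-2.96, 2.96]. Speed limits (rad/s): [2.39, 2.39, 3.14, 3.14, 3.14, 3.14, 3.14].

INTERFACE

Orientations are given as a rotation vector (axis times angle).
In Python, from bench import r gives the robot as it stands.
- The arm moves only by the tool carry_out, never from a script. Its argument "moves" is a list of rows, each a list of 5 numbers: the shift along the tool's x, y, z in m, then the turn about the tool's z in rad, then the finger opening in m, from 0 to 0.0854. In form: [[dx, dy, dz, roll, claw], ...]. A call has exactly 8 rows; each row is the pose to reach, as a shift and turn from the pose commanded when the call began, along the tool's axes at that moment; what a row does not reach only later rows make up. A row lasts 1/10 s, in which the tool goes at most 50 mm and 8.59 degrees, less where a joint would pass 70% of its speed; a pose out of reach is approached as far as the arm can. A call with a gripper value outside its range is refused whole. The fingers move at their own pace and stop on an object; "force" is the grip in N (left out, the last holds). Time passes only in rows, so rows that repeat a pose let the fingers close, or fill a call up. It gives the time, the measured TCP pose, the force, the opening and the grip force at its end, in the units of the state.
- r.get_obs(): the state, without advancing time (a new reading comes with each control period).
- r.grab_frame(name): name is "scene" or "top" or "wrist"; returns the picture (420x560x3 uint8, red, green, blue); there is no depth.
- r.calibration(name): a dict with "fx", "fy", "cx", "cy" (pixels), "rvec" (rotation vector, rad) and "tvec" (3), from world to camera coordinates, as OpenCV has them. Camera axes: x right, y down, z forward; pixel columns grow to the right and rows downward; lengths in m; the calibration is good to about 2 mm. The wrist camera is an equidistant fisheye: a pixel r from the principal point sees the ray r / f radians off the axis. A picture is of the moment at which its call begins: read the wrist's pose just before it. calibration takes no time and is no camera call; for the wrist camera it gives the pose at the moment of the call.
- r.hand_in(): hands the job in; it is judged then, once.
The state is a dict: "clock": time; "joints": joint angles; "qvel": joint speeds; "tau": joint torques, N m; "tcp_pos": TCP position; "orientation": TCP orientation; "contact_force": force on the tool from outside, world axes, zero at the start; "moment": the same for the moment, N m; "grip_width": finger opening in m; "gripper_force": force on a finger pad.
Only numpy, scipy, OpenCV 4.12 (cv2) and the standard library are available. Lean on these libraries where they do the work, as an engineer would, in place of code of your own. Each camera call takes 0.05 s, during which the arm holds its last target. There are 200 camera calls.

TASK

Count the brake levers standing inside the yellow-taped bay (hubs and the levers outside it do not count), then flick the stock tally's thumbwheel clockwise by its edge paddles with a fingertip, click by click, until the field with that many pips rests under the red pointer. Do not run past it, as the wheel cannot go back, and leave the levers, hubs, spray can and spanner where they stand.

Things in the scene. Friction and masses are not known exactly. Their poses are not given: they have to be found in the camera images.
- tally: the stock tally, screwed to the bench: dark steel base plate 8 mm thick (-73 to +97 mm along its x, +-75 mm along y) with a flat star-shaped thumbwheel on an upright axle. Origin on the axle at bench height; z up; x points from the axle to the fixed red pointer. Its -x side faces the robot (yaw within 0.35 rad) and is open, as are its sides. Position and yaw change from run to run
- pointer_tip (a point): inner tip of the fixed red pointer, 54 mm from the axle on the tally's +x side; its arm hangs over the paddles from 49 to 54 mm above the bench, and its post stands 84 to 96 mm from the axle, 54 mm high
- wheel_centre (a point): centre of the wheel, on the axle, at the height of the disc's top face (34 mm above the bench); fixed to the tally's base. The disc is black, radius 50 mm, underside 26 mm above the bench; steel axle cap of radius 11 mm up to 40 mm
- paddle (a point): middle of one of the wheel's eight orange upright paddles, the one between the fields with 0 and 1 pips; turns with the wheel. Each is 6 mm thick, runs radially from 44 to 74 mm from the axle and from 24 to 44 mm above the bench; beyond the disc there is nothing below the paddles but the base plate (top at 8 mm) and bench. At a click the paddles stand 22.5, 67.5, .. deg either way from the pointer's direction
- tally_wheel (a joint): angle of the thumbwheel in rad, growing clockwise seen from above; one click is 45 deg (0.785 rad). On the disc between the paddles eight fields carry 0, 1, 2, .. 7 yellow pips; at k x 0.785 the field with k pips is under the red pointer. It starts at 0 or 1 pip, perhaps settling into that click in the first quarter second. Stop just past the seventh click
- ratchet (a point): foot of the axle, over the ratchet hidden under the disc. It lets the wheel turn clockwise only. Pushing a paddle climbs a spring pawl (up to about 3 N at the paddle) that drops in after about 37 of the 45 deg. Let go before that, the wheel springs back to the last click; pushed less than 35 deg beyond a click, it springs back to that click. A click too many cannot be undone
- bay: the count bay, a rectangle of yellow tape on the bench, 260 mm along its x and 240 mm along its y outside, tape 12 mm wide, flat; origin at its centre at bench height. Parts that count stand wholly inside; the parts standing outside are about 210 mm from its origin on its +y side
- lever1: loose hand-brake lever unit: flat aluminium foot 62 x 44 mm, two upright cheeks, a rod with a white grip that leans towards its -x, 137 mm high in all, 0.45 kg; origin at the centre of the underside, z up. Not to be moved
- lever2: loose hand-brake lever unit: flat aluminium foot 62 x 44 mm, two upright cheeks, a rod with a white grip that leans towards its -x, 137 mm high in all, 0.45 kg; origin at the centre of the underside, z up. Not to be moved
- lever3: loose hand-brake lever unit: flat aluminium foot 62 x 44 mm, two upright cheeks, a rod with a white grip that leans towards its -x, 137 mm high in all, 0.45 kg; origin at the centre of the underside, z up. Not to be moved
- lever4: loose hand-brake lever unit: flat aluminium foot 62 x 44 mm, two upright cheeks, a rod with a white grip that leans towards its -x, 137 mm high in all, 0.45 kg; origin at the centre of the underside, z up. Not to be moved
- hub1: loose dark steel wheel hub (not a lever: does not count): stepped disc 60 mm across, 40 mm high, 0.3 kg; origin at the centre of the underside. Not to be moved
- hub2: loose dark steel wheel hub (not a lever: does not count): stepped disc 60 mm across, 40 mm high, 0.3 kg; origin at the centre of the underside. Not to be moved
- spray: loose spray can, 52 mm across, 150 mm high, standing about 180 mm from the wheel's axle on the tally's -y side; origin at the centre of the underside. Not to be moved
- spanner: loose steel spanner 160 mm long lying flat behind the pointer, about 170 mm from the axle on the tally's +x side and across that direction. Not to be moved

How it is judged:
On the way:
1. the fingers push the tally wheel (contact force between the fingers and tally above 0.5 N), for 0.04 s.
At the end, for the whole second after the job is handed in: The wheel rests (slower than 0.1 rad/s) within 0.13 rad of the click whose number of pips equals the number of levers inside the taped bay (2, 3 or 4), and the four levers stand upright (within 0.15 rad) (((y of each of hub1, hub2 in the frame of bay below 0.15 m and value of joint tally_wheel between 1.441 and 1.701 rad) or (y of any of hub1, hub2 in the frame of bay below 0.15 m and y of any of hub1, hub2 in the frame of bay above 0.15 m and value of joint tally_wheel between 2.226 and 2.486 rad) or (y of each of hub1, hub2 in the frame of bay above 0.15 m and value of joint tally_wheel between 3.012 and 3.272 rad)) and velocity of joint tally_wheel between -0.1 and 0.1 rad/s and angle between each of lever1, lever2, lever3, lever4's own z axis and vertical below 0.15 rad); the robot touches nothing.
It fails at once if a lever was pushed, lifted or carried more than 15 mm (distance of any of lever1, lever2, lever3, lever4 from where it was at the start of the episode above 0.015 m).
It fails at once if a hub was pushed, lifted or carried more than 15 mm (distance of any of hub1, hub2 from where it was at the start of the episode above 0.015 m).
It fails at once if the can or spanner was pushed, lifted or carried more than 15 mm (distance of any of spray, spanner from where it was at the start of the episode above 0.015 m).
It fails at once if the wheel was run past the count ((y of each of hub1, hub2 in the frame of bay below 0.15 m and value of joint tally_wheel above 2.276 rad) or (y of any of hub1, hub2 in the frame of bay below 0.15 m and y of any of hub1, hub2 in the frame of bay above 0.15 m and value of joint tally_wheel above 3.062 rad) or (y of each of hub1, hub2 in the frame of bay above 0.15 m and value of joint tally_wheel above 3.847 rad)).
It also fails if it takes over 58 s, if anything falls off the work surface, if the arm or the gripper's body presses on something with over 40 N, if the wrist force passes 120 N, or if a joint passes its speed limit or range.

## Working session

There is one attempt and no reset: what is moved stays moved. The work goes in short steps, Python scripts to look and compute and a tool call to move; the robot and the scene stay as the last step left them, time stands still between calls to the robot, and variables do not carry over. Pictures are saved under pics/ and viewed, at most 10 in all, crops included, and the job is handed in when it is done.

Besides the shell and the picture viewer there is one more tool, called after ">>>" as name(argument=value, ...) on one line, values as JSON. carry_out: Moves the arm, as the interface text tells. Its arguments: {"type":"object","properties":{"moves":{"type":"array","items":{"type":"array","items":{"type":"number"}}},"force":{"type":"number"}},"required":["moves"]}

```bash
mkdir -p pics; python3 - <<'E'
from bench import r
import cv2
o=r.get_obs();print({k:o[k] for k in("clock","tcp_pos","orientation","grip_width")})
for n in("scene","top"):
    im=r.grab_frame(n);cv2.imwrite(f"pics/{n}0.png",im[:,:,::-1]);print(n,r.calibration(n))
E
```

```text
{'clock': 0.0, 'tcp_pos': array([ 0.20317307, -0.64342364,  0.40372485]), 'orientation': array([-3.10320325e+00, -4.78309337e-01,  6.21965932e-04]), 'grip_width': 0.0852972668252716}
scene {'fx': 389.6313039530579, 'fy': 389.6313039530579, 'cx': 280.8139076055071, 'cy': 204.39130664479234, 'rvec': array([ 1.37710574,  2.34490261, -0.79456763]), 'tvec': array([ 0.29938345, -0.39282985,  1.39351645])}
top {'fx': 443.1296848849394, 'fy': 443.1296848849394, 'cx': 280.7856763266866, 'cy': 204.41063928940088, 'rvec': array([ 2.16614863, -2.23104846,  0.0572373 ]), 'tvec': array([0.01895544, 0.60397896, 1.08724124])}
```

View pics/top0.png

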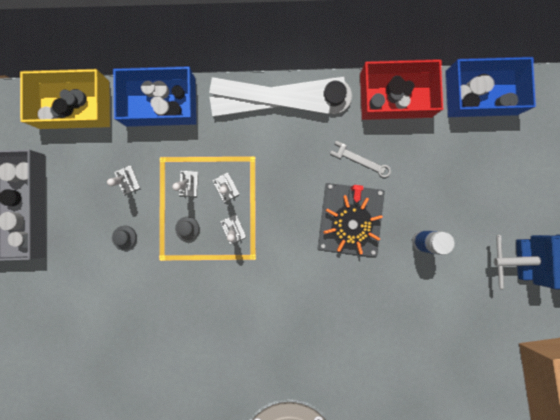

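View pics/scene0.png

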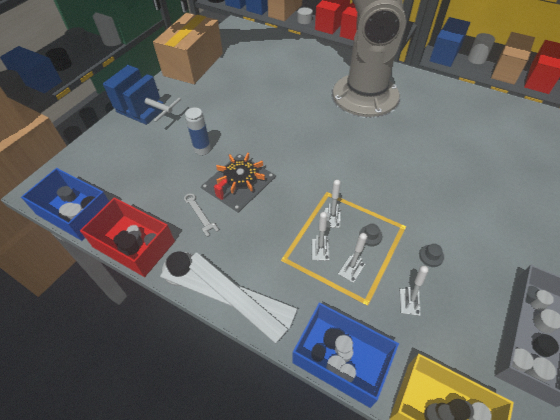

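The top view shows three levers inside the tape, at (186,183), (227,187) and (232,230), plus one hub at (187,229). One lever (124,180) and one hub (124,237) stand outside, so the count is 3. The tally is at about (352,224), with the pointer at (357,190), the spray can at (438,243) and the spanner at (360,160).

```bash
cat > h.py <<'E'
import numpy as np,cv2
from bench import r
from scipy.spatial.transform import Rotation as R
def ray(n,uv,z):
    c=r.calibration(n);M=R.from_rotvec(c["rvec"]).as_matrix();o=-M.T@c["tvec"]
    if n=="wrist":
        d=np.array([uv[0]-c["cx"],uv[1]-c["cy"]]);t=np.linalg.norm(d)/c["fx"];d=d/np.linalg.norm(d)
        v=np.array([*(np.sin(t)*d),np.cos(t)])
    else: v=np.array([(uv[0]-c["cx"])/c["fx"],(uv[1]-c["cy"])/c["fy"],1])
    v=M.T@v;return o+v*(z-o[2])/v[2]
def blobs(im,lo,hi,box,amin=5):
    h=cv2.cvtColor(im,cv2.COLOR_RGB2HSV);m=cv2.inRange(h,lo,hi);k=np.zeros_like(m);x0,y0,x1,y1=box;k[y0:y1,x0:x1]=m[y0:y1,x0:x1]
    n,l,s,c=cv2.connectedComponentsWithStats(k);return [(c[i].round(1),s[i,4]) for i in range(1,n) if s[i,4]>=amin]
def tally(im):
    "axle, yaw, paddle angles clockwise from pointer (deg), top view"
    b=(310,170,395,265)
    p=blobs(im,(6,150,120),(17,255,255),b,12); P=np.array([ray("top",c,.044)[:2] for c,_ in p])
    rd=max(blobs(im,(0,150,60),(4,255,255),b,5)+blobs(im,(175,150,60),(180,255,255),b,5),key=lambda a:a[1])
    red=ray("top",rd[0],.054)[:2]
    (cx,cy),rad=cv2.minEnclosingCircle(P.astype(np.float32));return P,red,rd,np.array([cx,cy]),rad
E
python3 - <<'E'
from h import *
im=r.grab_frame("top");P,red,rd,c,rad=tally(im)
print(len(P),"red",red,rd,"c",c,"mean",P.mean(0),"rad",rad)
d=red-c;yaw=np.arctan2(d[1],d[0]);print("yaw",yaw,"reddist",np.hypot(*d))
print(np.sort(np.degrees(yaw-np.arctan2(*(P-c).T[::-1]))%360).round(1),np.hypot(*(P-c).T).round(4))
# base plate via dark mask corner
cap=blobs(im,(0,0,130),(180,40,255),(335,205,370,245),6);print([(x,a,ray("top",x,.04)) for x,a in cap])
h=cv2.cvtColor(im,cv2.COLOR_RGB2HSV)
m=(im.max(2)<75).astype(np.uint8)[170:270,305:400]
cs=max(cv2.findContours(cv2.morphologyEx(m,cv2.MORPH_CLOSE,np.ones((15,15))),0,2)[0],key=cv2.contourArea)+np.array([305,170])
q=np.array([ray("top",v,.008)[:2] for v in cv2.boxPoints(cv2.minAreaRect(cs))]);print("plate",q.round(4).tolist())
cv2.imwrite("pics/t1.png",cv2.resize(im[170:270,300:405,::-1],None,fx=6,fy=6,interpolation=2))
E
```

```text
8 red [ 0.62682143 -0.18231847] (array([356.9, 192. ]), np.int32(122)) c [ 0.54955763 -0.17019933] mean [ 0.54980125 -0.17063017] rad 0.058272168040275574
yaw -0.15558622003569061 reddist 0.07820849889918352
[ 22.2  66.9 111.7 157.1 202.2 247.9 293.  337.9] [0.0567 0.0582 0.0568 0.0578 0.056  0.0572 0.0582 0.0574]
[(array([352.7, 224. ]), np.int32(65), array([ 0.55037632, -0.1716713 ,  0.04      ]))]
plate [[0.5515, -0.0765], [0.635, -0.1791], [0.5137, -0.277], [0.4312, -0.1745]]
```

View pics/t1.png

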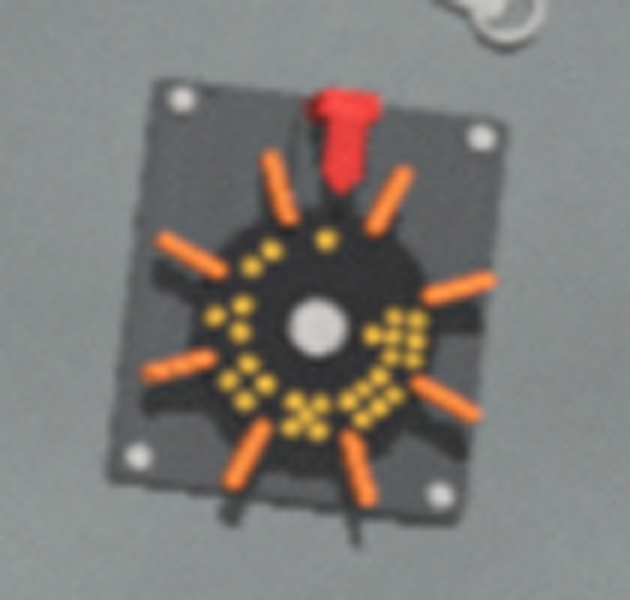

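The wheel is on 1 pip, with fields 2 and 3 next on the left, so it needs two clicks. The measured paddle radius (57 to 58 mm), 45° spacing and 78 mm red blob distance all fit the given sizes. The axle is at (0.550, -0.171) and the yaw is -0.155.

```bash
cat >> h.py <<'E'
C=np.array([.550,-.171]);YAW=-.155
def plan(tx,ty,tipz):
    "tool shift to put fingertip at tally (tx,ty), tool x along tally +y"
    o=r.get_obs();M=R.from_rotvec(o["orientation"]).as_matrix()
    c,s=np.cos(YAW),np.sin(YAW);w=C+np.array([c*tx-s*ty,s*tx+c*ty])
    t=np.array([*w,tipz+.173]);hd=np.arctan2(M[1,0],M[0,0])
    roll=-((YAW+np.pi/2-hd+np.pi)%(2*np.pi)-np.pi)
    print("clock",o["clock"],"world",t.round(3),"shift",(M.T@(t-o["tcp_pos"])).round(4),"roll",round(roll,4),"F",o["contact_force"].round(2))
E
python3 -c "
from h import *
plan(-.066,-.052,.2)"
```

```text
clock 0.15 world [ 0.477 -0.212  0.373] shift [ 0.3907 -0.3289  0.0314] roll -1.1099 F [-0.56 -0.69  0.03]
```

>>> carry_out(moves=[[0.03,-0.025,0,-0.1,0],[0.07,-0.06,0,-0.24,0],[0.11,-0.092,0,-0.38,0],[0.15,-0.126,0,-0.52,0],[0.19,-0.16,0,-0.66,0],[0.23,-0.194,0,-0.8,0],[0.27,-0.227,0,-0.94,0],[0.31,-0.261,0,-1.07,0]], force=20)

```text
clock: 0.95
tcp_pos: [0.4122, -0.3133, 0.4048]
orientation: [2.422, 2.001, -0.0]
contact_force: [0.5, -0.6, -0.1]
grip_width: -0.0
gripper_force: 0.0
```

```bash
python3 -c "
from h import *
plan(-.066,-.052,.1)"
```

```text
clock 0.95 world [ 0.477 -0.212  0.273] shift [0.1115 0.0443 0.1317] roll -0.0346 F [ 0.47 -0.55 -0.08]
```

>>> carry_out(moves=[[0.035,0.013,0,-0.04,0],[0.07,0.026,0,-0.04,0],[0.098,0.038,0,-0.04,0],[0.098,0.038,0.03,-0.04,0],[0.098,0.038,0.07,-0.04,0],[0.098,0.038,0.1,-0.04,0],[0.098,0.038,0.1,-0.04,0],[0.098,0.038,0.1,-0.04,0]])

```text
clock: 1.75
tcp_pos: [0.468, -0.2264, 0.305]
orientation: [-2.386, -2.042, 0.0]
contact_force: [-0.0, -0.1, 0.3]
grip_width: 0.0
gripper_force: 0.0
```

```bash
python3 - <<'E'
from h import *
plan(-.066,-.052,.036)
im=r.grab_frame("wrist");cv2.imwrite("pics/w1.png",im[:,:,::-1])
E
```

```text
clock 1.75 world [ 0.477 -0.212  0.209] shift [0.0154 0.0065 0.096 ] roll 0.0 F [-0.01 -0.07  0.27]
```

View pics/w1.png

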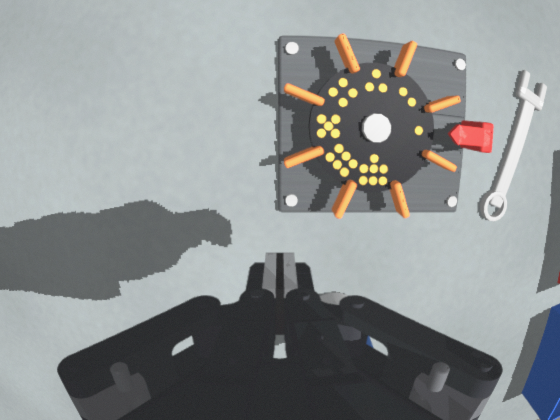

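The wrist view shows the axle cap at (376,128), the red tip near (450,133) and the wheel on 1 pip. The shut fingers are at (280,260), on the robot's side of the wheel.

```bash
python3 - <<'E'
from h import *
a=ray("wrist",(376.5,128),.040);b=ray("wrist",(450,133),.052);print(a,b,np.hypot(*(b-a)[:2]),np.arctan2(*(b-a)[1::-1]))
E
```

```text
[ 0.54955202 -0.17262848  0.04      ] [ 0.60510325 -0.18074357  0.052     ] 0.05614083462897531 -0.14505699710714823
```

>>> carry_out(moves=[[0.015,0.006,0,0,0],[0.015,0.006,0.02,0,0],[0.015,0.006,0.045,0,0],[0.015,0.006,0.07,0,0],[0.015,0.006,0.085,0,0],[0.015,0.006,0.096,0,0],[0.015,0.006,0.096,0,0],[0.015,0.006,0.096,0,0]])

```text
clock: 2.6
tcp_pos: [0.4768, -0.2128, 0.2099]
orientation: [2.386, 2.041, 0.001]
contact_force: [-0.3, 0.6, -0.2]
grip_width: 0.0001
gripper_force: 0.0
```

```bash
python3 - <<'E'
from h import *
plan(-.066,.0,.036)
im=r.grab_frame("wrist");cv2.imwrite("pics/w2.png",im[:,:,::-1])
E
```

```text
clock 2.6 world [ 0.485 -0.161  0.209] shift [ 0.0526 -0.0002  0.0008] roll -0.0002 F [-0.25  0.62 -0.23]
```

View pics/w2.png

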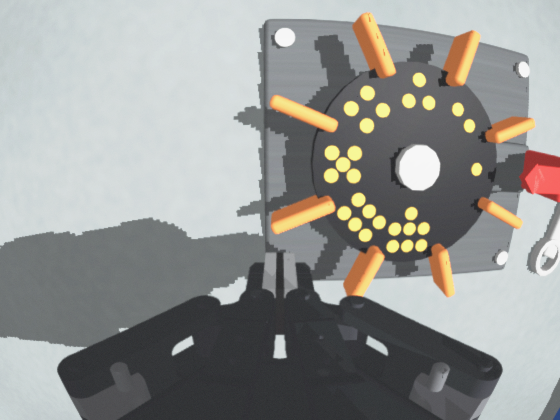

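The fingertip, at about (282,258), sits just behind the near paddle (300,215) and isn't touching it. Next I push it slowly.

>>> carry_out(moves=[[0.008,0,0,0,0],[0.016,0,0,0,0],[0.024,0,0,0,0],[0.032,0,0,0,0],[0.04,0,0,0,0],[0.047,0,0,0,0],[0.054,0,0,0,0],[0.054,0,0,0,0]])

```text
clock: 3.45
tcp_pos: [0.485, -0.1576, 0.2088]
orientation: [-2.385, -2.045, -0.002]
contact_force: [-0.1, 0.2, -1.1]
grip_width: 0.0001
gripper_force: 0.0
```

```bash
python3 - <<'E'
from h import *
plan(-.066,.0,.036)
im=r.grab_frame("wrist");cv2.imwrite("pics/w3.png",im[:,:,::-1])
E
```

```text
clock 3.45 world [ 0.485 -0.161  0.209] shift [-0.0032  0.0003 -0.0002] roll 0.002 F [-0.09  0.22 -1.12]
```

View pics/w3.png

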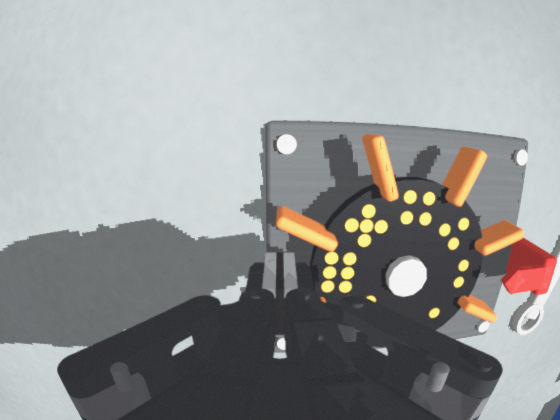

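The 2-pip field, at (463,266) and (459,283), is now next to the pointer, and the pushed paddle has jumped clear of the finger. Next I lift, go back and check.

>>> carry_out(moves=[[0,0,-0.02,0,0],[0,0,-0.04,0,0],[-0.02,0,-0.06,0,0],[-0.045,0,-0.06,0,0],[-0.055,0,-0.06,0,0],[-0.055,0,-0.06,0,0],[-0.055,0,-0.06,0,0],[-0.055,0,-0.06,0,0]])

```text
clock: 4.3
tcp_pos: [0.4761, -0.2122, 0.2682]
orientation: [-2.384, -2.044, -0.0]
contact_force: [0.4, -0.1, 0.9]
grip_width: -0.0001
gripper_force: 0.0
```

```bash
cat > chk.py <<'E'
from h import *
plan(-.066,-.052,.036)
im=r.grab_frame("wrist")
p=blobs(im,(6,150,120),(17,255,255),(200,0,560,300),60)
for c,a in p:
    q=ray("wrist",c,.038)[:2]-C;print(c,a,np.hypot(*q).round(4),(np.degrees(YAW-np.arctan2(q[1],q[0]))%360).round(1))
y=blobs(im,(21,140,120),(33,255,255),(200,0,560,300),10)
A=[((np.degrees(YAW-np.arctan2(*(ray("wrist",c,.034)[:2]-C)[::-1]))%360).round(0)) for c,a in y];print("pips",np.sort(A))
E
python3 chk.py
```

```text
clock 4.3 world [ 0.477 -0.212  0.209] shift [0.     0.0007 0.0592] roll 0.0017 F [ 0.37 -0.11  0.9 ]
[346.9  67.4] 338 0.0585 243.5
[414.   72.2] 360 0.0563 289.2
[295.6 118.1] 102 0.0607 198.9
[452.9 123.7] 217 0.0536 335.9
[294.9 184. ] 262 0.0613 159.5
[444.6 187.1] 107 0.0514 25.2
[342.2 232. ] 354 0.0594 115.3
[403.9 231.6] 264 0.0571 70.9
pips []
```

The paddles sit at a click again, and it's on 2 pips. One more click to go, using the same stroke.

>>> carry_out(moves=[[0,0,0.02,0,0],[0,0,0.04,0,0],[0,0,0.059,0,0],[0,0,0.059,0,0],[0.008,0,0.059,0,0],[0.016,0,0.059,0,0],[0.024,0,0.059,0,0],[0.032,0,0.059,0,0]])

```text
clock: 5.15
tcp_pos: [0.4812, -0.181, 0.2104]
orientation: [2.385, 2.043, 0.001]
contact_force: [-1.0, -1.3, -0.2]
grip_width: 0.0
gripper_force: 0.6
```

>>> carry_out(moves=[[0.008,0,0,0,0],[0.015,0,0,0,0],[0.022,0,0,0,0],[0.022,0,0,0,0],[0.022,0,0,0,0],[0.022,0,-0.02,0,0],[0.022,0,-0.06,0,0],[0.022,0,-0.1,0,0]])

```text
clock: 5.95
tcp_pos: [0.4838, -0.1603, 0.3102]
orientation: [-2.386, -2.041, 0.001]
contact_force: [1.0, -0.3, -0.7]
grip_width: -0.0002
gripper_force: 0.0
```

>>> carry_out(moves=[[-0.02,0,-0.02,0,0],[-0.05,0,-0.04,0,0],[-0.06,0,-0.04,0,0],[-0.06,0,-0.04,0,0],[-0.06,0,-0.04,0,0],[-0.06,0,-0.04,0,0],[-0.06,0,-0.04,0,0],[-0.06,0,-0.04,0,0]])

```text
clock: 6.75
tcp_pos: [0.4752, -0.2186, 0.3492]
orientation: [-2.385, -2.044, 0.0]
contact_force: [0.4, 1.1, -0.5]
grip_width: -0.0
gripper_force: 0.0
```

```bash
python3 chk.py; python3 -c "
from h import *
cv2.imwrite('pics/w4.png',cv2.resize(r.grab_frame('wrist')[60:270,230:510,::-1],None,fx=2,fy=2,interpolation=2))"
```

```text
clock 6.75 world [ 0.477 -0.212  0.209] shift [0.0065 0.0007 0.1402] roll 0.0014 F [ 0.36  1.13 -0.5 ]
[328.4  73.5] 154 0.058 243.9
[378.2  76.1] 155 0.0559 289.8
[291.7 109.9] 88 0.06 199.0
[409.1 113.3] 96 0.0535 336.6
[292.5 158.6] 134 0.0603 157.8
[406.4 162.1] 77 0.0543 25.6
[326.2 194.1] 165 0.06 114.9
[373.9 194.8] 140 0.058 70.6
pips []
```

View pics/w4.png

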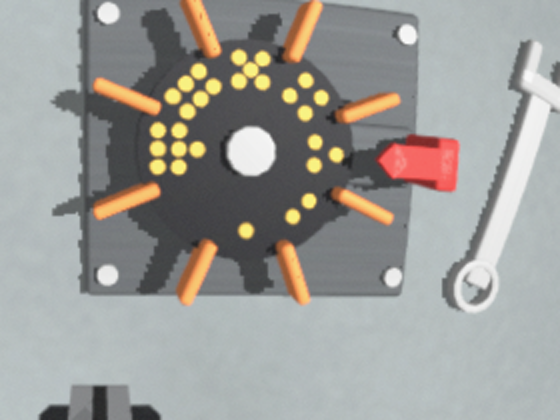

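The 3-pip field, around (320,153), rests under the red tip at (385,158). The paddles stand evenly either side of it, and the spanner lies in its place. The robot touches nothing, so I'm handing in.

```bash
python3 -c "
from bench import r
print(r.hand_in())"
```

```text
the job is handed in; nothing more can be done
None
```

I counted three levers inside the bay and flicked the thumbwheel two clicks, from 1 pip to 3; the last picture shows the 3-pip field under the red pointer, and the job is handed in (no verdict came back).

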